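# Set the check-in stand's stabiliser leg and close its cam lever

## Robot

A 6-joint arm with a two-finger parallel gripper is mounted at the origin on the work surface. World frame = base frame: x ahead of the robot, y to its left, z up, the work surface at z = 0. Lengths are in m, angles in degrees, forces in N, time in s.
With the tool pointing down it reaches from about 0.325 to 0.775 m from the base axis. Payload 5.5 kg.
Tool frame: the origin (TCP) lies at the centre of the arm's flange, where the gripper is bolted on; the fingertips stand 173 mm ahead of it and the grasp point (between the pads) lies 155 mm ahead of it; z points along the fingers, y is the line along which they close (so a half turn about z gives the same grasp; the last joint's range is limited). The gripper opens to 85 mm and grips with 20 to 120 N. Pads are 22 mm wide; open, the fingers measure 114 mm over their backs; the gripper's body (76 mm by 85 mm) begins 54 mm behind the grasp point. The pads swing forward as they close: fully open they stand 13 mm farther back than shut.
Start: joints at [-69.082, 5.22, 70.514, -0, 104.267, -3.249], TCP at [0.246, -0.547, 0.405] pointing down, gripper open.
Joint ranges: [-164.24, 164.24], [-49.07, 125.15], [9.68, 141.18], [-86.29, 266.29], [3.28, 154.24], [-151.56, 151.56]. Speed limits (degrees/s): [147.25, 147.25, 172.46, 180, 180, 180].

## Interface

Orientations are given as [roll, pitch, yaw] about the fixed x, y, z axes, in that order (R = Rz(yaw) Ry(pitch) Rx(roll)).
In Python, from workcell import readout, optics, hand_in gives the robot as it stands.
- The arm moves only by the shell command python3 -m inch 'ROWS' [FORCE]. ROWS is JSON, a list of rows, each a list of 7 numbers: the closure, from 0 (fully open) to 1 (shut), then the shift along the tool's x, y, z in units of 0.04 m (1.0 is 0.04 m), then the turn, a rotation vector about the tool's x, y, z in units of 0.08 rad (1.0 is 0.08 rad). A call has 1 to 12 rows; each row shifts and turns the commanded pose from where the row before left it, along the tool's axes as they then stand; what a row does not reach is not made up. A row lasts 1/12 s, in which the tool goes at most 41.7 mm and 7.16 degrees, less where a joint would pass 70% of its speed; a pose out of reach is approached as far as the arm can. A call with a number of a shift or a turn outside -1 to 1 is refused whole. A call with a gripper value outside its range is refused whole. The fingers move at their own pace and stop on an object; FORCE is the grip in N (left out, the last holds). Time passes only in rows, so rows that do not move let the fingers close. It gives the time, the measured TCP pose, the force, the opening and the grip force at its end, in the units of the state.
- readout.state(): the state, without advancing time (a new reading comes with each control period).
- optics.camera(name): name is "scene" or "side" or "wrist"; returns a dict with "frame" (384x512x3 uint8, blue, green, red), "intrinsics" (3x3 intrinsics, pixels), "pose" (4x4, takes a point from camera to world coordinates); the wrist camera has in their place "mount" (4x4, takes a point from camera to tool coordinates, whose origin is the TCP and whose axes are the flange's). Camera axes: x right, y down, z forward; pixel columns grow to the right and rows downward; lengths in m; the calibration is good to about 2 mm. A picture is of the moment at which its call begins: read the wrist's pose just before it. There is no depth.
- hand_in(): hands the job in; it is judged then, once.
The state is a dict: "clock": time; "q": joint angles; "joint_velocities": joint speeds; "joint_efforts": joint torques, N m; "tcp_pos": TCP position; "tcp_rot": TCP orientation; "wrist_force": force on the tool from outside, world axes, zero at the start; "torque": the same for the moment, N m; "opening": finger opening in m; "grip_force": force on a finger pad.
Only numpy, scipy, OpenCV 4.12 (cv2) and the standard library are available. Lean on these libraries where they do the work, as an engineer would, in place of code of your own. Each camera call takes 0.05 s, during which the arm holds its last target. There are 200 camera calls.

## Task

At the clinic reception, take hold of the steel crossbar on the check-in stand's spring-loaded leg and pull the leg out until its red pointer stands over the green clip on the rule. Keeping the leg there, push the orange cam lever fully closed, so that it lies parallel to the leg; the lever must not be closed while the pointer is off the clip. Leave the other things on the desk alone, and finish still holding the crossbar with the pointer over the clip: do not let go, since the leg springs back.

Things in the scene. Friction and masses are not known exactly. Their poses are not given: they have to be found in the camera images.
- stand: Check-in tablet stand, fixed to the desk; origin under the centre of its 170 x 160 mm base. Its -y is the leg's pull-out direction, z up. An aluminium guide tube (36 mm wide, top 58 mm high) along x = 0 ends at y = -132 mm. The tablet over the base spans y = -55 to 115 mm, top about 320 mm high. A white rule 26 mm wide, 12 mm high lies along x = 60 mm, y = -175 to -375 mm.
- leg (a joint): Pull-out of the leg in m: 0 = fully in (where it starts), stop at 0.14. A spring pulls it back with 4.5 N when in, 6.5 N when far out, plus 1 N friction. Even with the lever closed the leg springs back if let go (its clamp screw is tightened later).
- bar_root (a point): Root of the crossbar: a level smooth steel handle bar, 14 mm diameter, across the leg's outer end; moves with the leg. Axes as the stand's. This point is on its axis at the leg's centre line, 40 mm high. The bar runs from there 118 mm along its -x (towards the robot); the last 6 mm are a black cap of 18 mm diameter. The desk under it is free beyond 14 mm from the leg's centre line.
- bar_grip (a point): Point on the bar's axis, 85 mm from the leg's centre line, 40 mm high: here fingers go down on both sides of the bar, clear of the open lever. Fingers astride the bar, set a few mm wider than it, can slide along it and still hold the leg: the spring keeps the bar against the finger on the stand's side.
- lever (a joint): Angle of the orange cam lever in rad: 0 = closed (stop), parallel to the leg; starts open, 0.32 to 0.42, tip swung towards the bar's free end. It stays where left; 0.12 N m (1 N at the tip) moves it. It crosses above the bar (51 to 61 mm high). Fingers astride the bar that slide along it towards the leg push it closed with their flanks; closed, its near side is 20 mm from the leg's centre line.
- lever_tip (a point): Middle of the lever's free end, 56 mm high. The lever is 12 mm wide, 125 mm from its pin to the tip; the upright pin is carried by the leg at x = -14 mm, y = +75 mm from point bar_root in the stand's axes (boss 24 mm diameter).
- pointer (a point): Tip area of the red 4 mm wide pointer carried by the leg, 60 mm to the stand's +x of the leg's centre line, over the rule; in line with the crossbar.
- clip_mark (a point): Top centre of the green length clip on the rule, 14 mm wide along the rule, 32 mm across; stays put, 60 to 120 mm beyond the pointer's start in the pull-out direction. Axes as the stand's.
- mug: White mug, 82 mm diameter, 95 mm high, origin under its centre. Leave alone.
- sanitiser: Clear bottle with blue cap, 58 mm diameter, 150 mm high, origin under its centre. Leave alone.
- stamp: Rubber stamp with wooden knob, 50 x 30 mm, 68 mm high, origin under its centre. Leave alone.
- dispenser: Orange and white tape dispenser, 150 x 60 mm, about 82 mm high, origin under its centre. Leave alone.
- mouse: Black computer mouse, 100 x 58 mm, 32 mm high, origin under its centre. Leave alone.
- stapler: Blue and black stapler, 130 x 34 mm, 38 mm high, origin under its centre. Leave alone.

How it is judged:
By the outcome, as a careful person would: the job done as asked, in the order asked, and still so for the second after the job is handed in, while the arm keeps its last pose, push and grip.
It also fails if it takes over 45 s, if anything falls off the work surface, if the arm or the gripper's body presses on something with over 40 N, if the wrist force passes 120 N, or if a joint passes its speed limit or range.

## Working session

There is one attempt and no reset: what is moved stays moved. The work goes in short steps, Python scripts to look and compute and a shell command to move; the robot and the scene stay as the last step left them, time stands still between calls to the robot, and variables do not carry over. Pictures are saved under pics/ and viewed, at most 10 in all, crops included, and the job is handed in when it is done.

```bash
mkdir -p pics; python3 - <<'E'
from workcell import readout, optics
import cv2, json, numpy as np
print(readout.state())
ims=[]
for n in("scene","side"):
    c=optics.camera(n); cv2.imwrite(f"pics/{n}0.png",c["frame"]); print(n,np.round(c["intrinsics"],2).tolist(),np.round(c["pose"],4).tolist())
    np.savez(f"{n}0.npz",**c)
c=optics.camera("wrist"); cv2.imwrite("pics/wrist0.png",c["frame"]); print(np.round(c["intrinsics"],2).tolist(),np.round(c["mount"],4).tolist())
E
```

```text
{'clock': 0.0, 'q': array([-6.90815380e+01,  5.26327805e+00,  7.05833750e+01,  1.81364529e-03,
        1.04266095e+02, -3.24977356e+00]), 'joint_velocities': array([-0.09998811,  0.03109471,  0.02792871,  0.01737302,  0.03954412,
       -0.07055813]), 'joint_efforts': array([ 2.08415651e-03, -4.58733237e+01, -4.18019307e+01,  5.39875907e-05,
        1.16629974e-02,  3.18476040e-06]), 'tcp_pos': array([ 0.24566257, -0.54746313,  0.40353402]), 'tcp_rot': array([-1.79887533e+02, -8.14733002e-03,  2.41686727e+01]), 'wrist_force': array([-0.70385418,  0.30253754,  0.57684245]), 'torque': array([0.01616247, 0.02767342, 0.04316858]), 'grip_force': 0.0, 'opening': 0.0853191217681943}
scene [[378.05, 0.0, 252.84], [0.0, 378.05, 188.63], [0.0, 0.0, 1.0]] [[0.5252, 0.5003, -0.6884, 1.2646], [0.8506, -0.2853, 0.4416, -0.4488], [0.0245, -0.8175, -0.5754, 0.6345], [0.0, 0.0, 0.0, 1.0]]
side [[484.05, 0.0, 256.87], [0.0, 484.05, 188.43], [0.0, 0.0, 1.0]] [[-0.6648, -0.4318, 0.6096, -0.4098], [-0.7468, 0.3626, -0.5576, 0.9026], [0.0197, -0.8259, -0.5634, 0.9778], [0.0, 0.0, 0.0, 1.0]]
[[307.19, 0.0, 253.74], [0.0, 307.19, 192.81], [0.0, 0.0, 1.0]] [[-0.0004, -0.9479, -0.3187, 0.0821], [1.0, -0.0003, -0.0004, -0.0009], [0.0003, -0.3187, 0.9479, 0.0311], [0.0, 0.0, 0.0, 1.0]]
```

View pics/scene0.png

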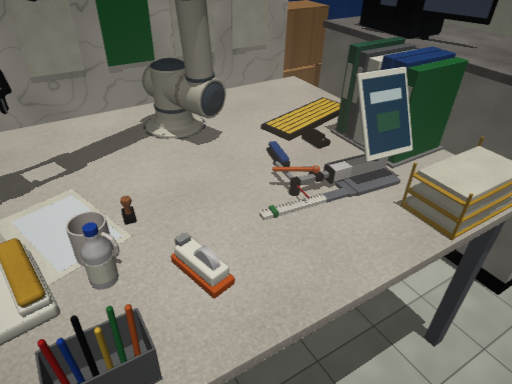

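View pics/side0.png

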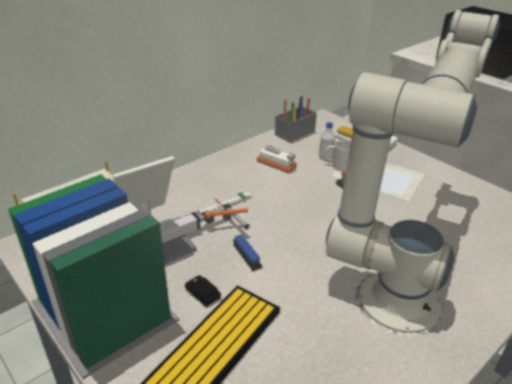

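The scene view shows the stand at about (385,110), the lever at (275-320,169), the clip at (273,211) and the stapler at (279,153). The side view shows the lever at (225,212). I'll enlarge both.

```bash
python3 - <<'E'
import cv2, numpy as np
a=cv2.imread("pics/scene0.png")[140:225,250:350]; b=cv2.imread("pics/side0.png")[180:275,170:270]
cv2.imwrite("pics/crop0.png",np.hstack([cv2.resize(a,(400,380) if 0 else (400,340),interpolation=cv2.INTER_CUBIC),cv2.resize(b,(400,380),interpolation=cv2.INTER_CUBIC)[:340]]))
E
```

```text
(no output)
```

View pics/crop0.png

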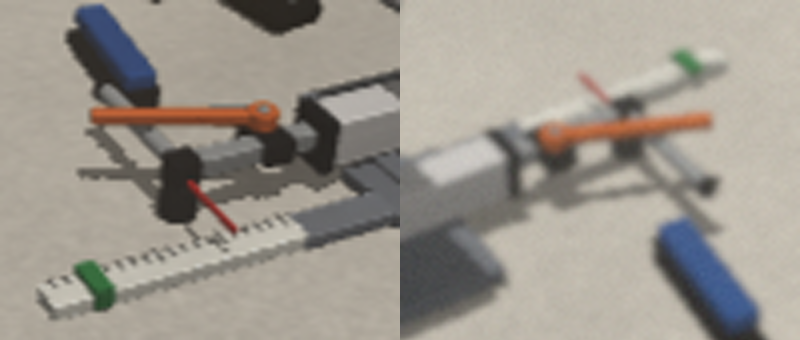

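Left (scene ×4): lever pin (263,112), lever tip (92,115), bar end (105,90), post (180,155), pointer tip (235,230), clip (95,278). Right (side): pin (152,135), tip (310,120), cap (308,187), clip (286,62), pointer tip (182,75).

```bash
cat > h.py <<'E'
import numpy as np
def ray(K,P,uv):
    d=P[:3,:3]@np.linalg.solve(K,[uv[0],uv[1],1.]); return P[:3,3],d/np.linalg.norm(d)
def plane(K,P,uv,z):
    o,d=ray(K,P,uv); return o+d*(z-o[2])/d[2]
def tri(r1,r2):
    A=sum((np.eye(3)-np.outer(d,d)) for o,d in(r1,r2)); b=sum((np.eye(3)-np.outer(d,d))@o for o,d in(r1,r2))
    return np.linalg.solve(A,b)
E
python3 - <<'E'
from h import *
S=np.load("scene0.npz");D=np.load("side0.npz")
f=lambda C,uv,o:(C["intrinsics"],C["pose"],(np.array(uv)/4+o))
for n,a,b,z in(("pin",(263,112),(152,135),.06),("ltip",(95,115),(307,120),.056),("cap",(103,90),(308,187),.04),("clip",(95,275),(286,60),.018),("ptr",(235,230),(182,75),.03)):
    A=f(S,a,(250,140));B=f(D,b,(170,180))
    print(n,np.round(plane(*A,z),3),np.round(plane(*B,z),3),np.round(tri(ray(*A),ray(*B)),3))
E
```

```text
pin [0.579 0.204 0.06 ] [0.577 0.204 0.06 ] [0.578 0.204 0.059]
ltip [0.518 0.1   0.056] [0.518 0.096 0.056] [0.518 0.098 0.057]
cap [0.47  0.141 0.04 ] [0.468 0.137 0.04 ] [0.469 0.139 0.04 ]
clip [0.633 0.024 0.018] [0.633 0.02  0.018] [0.633 0.022 0.019]
ptr [0.652 0.125 0.03 ] [0.659 0.112 0.03 ] [0.655 0.118 0.035]
```

The two views agree: the stand is yawed about -6.4°, the pull distance is about 98 mm, and the grip point is near (0.50, 0.136). I'll rotate and move to a hover.

```bash
python3 -m inch '[[0.3,0,0,0,0,0,0.95],[0.55,0,0,0,0,0,0.95],[0.55,0,0,0,0,0,0.95],[0.55,0,0,0,0,0,0.95],[0.55,0,0,0,0,0,0.95],[0.55,0,0,0,0,0,0.95],[0.55,0,0,0,0,0,0.95]]' 40
python3 -m inch '[[0.55,0.22,-0.88,0.09,0,0,0],[0.55,0.22,-0.88,0.09,0,0,0],[0.55,0.22,-0.88,0.09,0,0,0],[0.55,0.22,-0.88,0.09,0,0,0],[0.55,0.22,-0.88,0.09,0,0,0],[0.55,0.22,-0.88,0.09,0,0,0],[0.55,0.22,-0.88,0.09,0,0,0],[0.55,0.22,-0.88,0.09,0,0,0],[0.55,0.22,-0.88,0.09,0,0,0],[0.55,0.22,-0.88,0.09,0,0,0]]'
python3 -m inch '[[0.55,0.22,-0.88,0.09,0,0,0],[0.55,0.22,-0.88,0.09,0,0,0],[0.55,0.22,-0.88,0.09,0,0,0],[0.55,0.22,-0.88,0.09,0,0,0],[0.55,0.22,-0.88,0.09,0,0,0],[0.55,0.22,-0.88,0.09,0,0,0],[0.55,0.22,-0.88,0.09,0,0,0],[0.55,0.22,-0.88,0.09,0,0,0],[0.55,0.22,-0.88,0.09,0,0,0],[0.55,0.22,-0.88,0.09,0,0,0],[0.55,0,0,0,0,0,0],[0.55,0,0,0,0,0,0]]'
cat > look.py <<'E'
import sys,cv2,numpy as np
from workcell import readout,optics
from scipy.spatial.transform import Rotation as R
def look(n):
    s=readout.state(); c=optics.camera("wrist"); cv2.imwrite(f"pics/{n}.png",c["frame"])
    T=np.eye(4);T[:3,:3]=R.from_euler("xyz",s["tcp_rot"],degrees=True).as_matrix();T[:3,3]=s["tcp_pos"]
    P=T@c["mount"]; np.savez(n+".npz",intrinsics=c["intrinsics"],pose=P,frame=c["frame"],T=T); return s
if __name__=="__main__":
    s=look(sys.argv[1]); print({k:np.round(s[k],3) for k in("clock","tcp_pos","tcp_rot","wrist_force","opening")})
E
python3 look.py w1
```

```text
clock: 0.73
tcp_pos: [0.2456, -0.5475, 0.4042]
tcp_rot: [-180.0, 0.0, -6.5]
wrist_force: [0.6, 0.1, 0.2]
opening: 0.0384
grip_force: 0.0
clock: 1.57
tcp_pos: [0.3719, -0.2055, 0.3683]
tcp_rot: [-180.0, -0.0, -6.3]
wrist_force: [1.0, 0.2, -0.2]
opening: 0.0385
grip_force: 0.0
clock: 2.57
tcp_pos: [0.4981, 0.1346, 0.3314]
tcp_rot: [180.0, 0.1, -6.1]
wrist_force: [0.3, -0.4, 0.2]
opening: 0.0383
grip_force: 0.0
{'clock': np.float64(2.567), 'tcp_pos': array([0.498, 0.135, 0.331]), 'tcp_rot': array([ 1.79954e+02,  1.35000e-01, -6.12000e+00]), 'wrist_force': array([ 0.331, -0.368,  0.168]), 'opening': np.float64(0.038)}
```

View pics/w1.png

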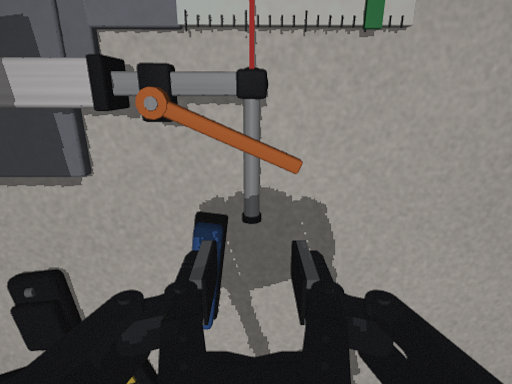

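Wrist view: bar from the post at (252,84) to the cap at (252,216), lever pin (151,103), tip (298,166), clip (374,12), and pointer at column 252. The stapler's near end is at (210,215), left of the bar's free end.

```bash
python3 - <<'E'
from h import *
C=np.load("w1.npz");K,P,T=C["intrinsics"],C["pose"],C["T"]
r=lambda uv,z:plane(K,P,uv,z)
cap=r((252,218),.042);b2=r((252,105),.042)
x=b2-cap;x/=np.linalg.norm(x);y=np.array([-x[1],x[0],0])
print("yaw",np.degrees(np.arctan2(x[1],x[0])))
pin=r((151,103),.061);root=pin+.014*x-.075*y;root[2]=.04
root_b=root.copy(); print("cap",cap,"root",root)
loc=lambda p:np.round([(p-root)@x*1e3,(p-root)@y*1e3],1)
for n,uv,z in(("cap",(252,218),.042),("bar",(252,105),.042),("ltip",(298,166),.056),("ptr",(252,20),.035),("clip",(374,10),.018),("staplerR",(227,215),.038),("staplerL",(195,213),.038),("mark",(374,27),.012)):print(n,loc(r(uv,z)))
g=root-.085*x+0*y; g[2]=.04+.155
print("tool move to grip, units",np.round(T[:3,:3].T@(g-T[:3,3])/.04,2))
E
```

```text
yaw -6.248004698970405
cap [0.46829698 0.1401363  0.042     ] root [0.58314074 0.12798286 0.04      ]
cap [-115.5   -0.4]
bar [-16.2  -0.4]
ltip [-63.3 -38. ]
ptr [46.1 -0.4]
clip [ 56.6 -98.8]
staplerR [-114.2   22.7]
staplerL [-112.3   52.1]
mark [  45.4 -102.4]
tool move to grip, units [ 0.02 -0.07  3.41]
```

```bash
python3 -m inch '[[0.55,-0.04,-0.07,0.4,0,0,0],[0.55,0,0,0.5,0,0,0],[0.55,0,0,0.5,0,0,0],[0.55,0,0,0.5,0,0,0],[0.55,0,0,0.5,0,0,0],[0.55,0,0,0.4,0,0,0],[0.55,0,0,0.35,0,0,0],[0.55,0,0,0.26,0,0,0],[0.55,0,0,0.1,0,0,0],[0.55,0,0,0,0,0,0],[0.55,0,0,0,0,0,0]]'; python3 look.py w2
```

```text
clock: 3.53
tcp_pos: [0.4969, 0.1355, 0.1931]
tcp_rot: [-180.0, -0.1, -6.4]
wrist_force: [-0.3, 0.7, 0.7]
opening: 0.0384
grip_force: 0.0
{'clock': np.float64(3.533), 'tcp_pos': array([0.497, 0.135, 0.193]), 'tcp_rot': array([-1.79987e+02, -5.50000e-02, -6.35600e+00]), 'wrist_force': array([-0.34 ,  0.72 ,  0.716]), 'opening': np.float64(0.038)}
```

View pics/w2.png

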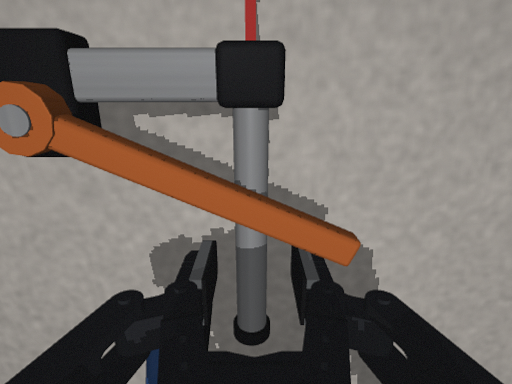

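The bar is centred between the fingers, clear of the lever. I'll close to about 19 mm and pull.

```bash
python3 -m inch '[[0.78,0,0,0,0,0,0],[0.78,0,0,0,0,0,0],[0.78,0,0,0,0,0,0],[0.78,0,0.1,0,0,0,0],[0.78,0,0.2,0,0,0,0],[0.78,0,0.3,0,0,0,0],[0.78,0,0.3,0,0,0,0],[0.78,0,0.3,0,0,0,0],[0.78,0,0.3,0,0,0,0],[0.78,0,0.3,0,0,0,0]]'
python3 -m inch '[[0.78,0,0.3,0,0,0,0],[0.78,0,0.2,0,0,0,0],[0.78,0,0.1,0,0,0,0],[0.78,0,0.05,0,0,0,0],[0.78,0,0,0,0,0,0],[0.78,0,0,0,0,0,0]]'
python3 - <<'E'
from look import look
look("w3")
from workcell import optics
import numpy as np,cv2
S=optics.camera("scene");np.savez("scene3.npz",**S)
w=cv2.imread("pics/w3.png")
cv2.imwrite("pics/m3.png",np.hstack([cv2.resize(S["frame"][150:225,240:340],(400,300),interpolation=cv2.INTER_CUBIC),cv2.resize(w,(400,300))]))
E
```

```text
clock: 4.42
tcp_pos: [0.4889, 0.0648, 0.1928]
tcp_rot: [-179.8, -0.1, -6.3]
wrist_force: [2.5, 7.3, 0.2]
opening: 0.0186
grip_force: 3.7
clock: 4.92
tcp_pos: [0.4861, 0.0389, 0.1928]
tcp_rot: [-179.9, -0.1, -6.3]
wrist_force: [0.4, 4.1, 1.1]
opening: 0.0191
grip_force: 2.6
```

View pics/m3.png

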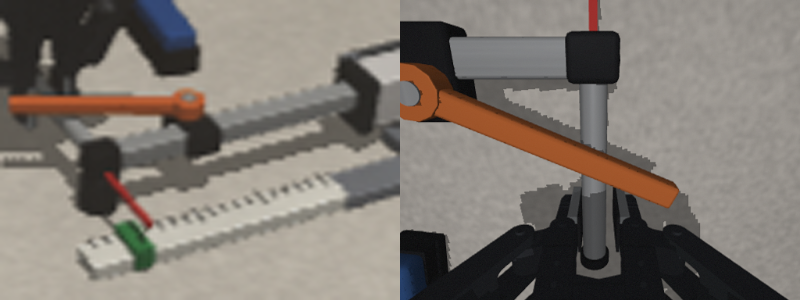

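Left: the pointer tip at (150,226) has reached the clip's near edge (clip top at about (133,240)). Right: the bar is between the fingers. I'll compute the remaining distance.

```bash
python3 - <<'E'
from h import *
C=np.load("w3.npz");C1=np.load("w1.npz");S=np.load("scene3.npz")
a=np.radians(-6.3);x=np.array([np.cos(a),np.sin(a),0]);y=np.array([-x[1],x[0],0])
r=lambda C,uv,z:plane(C["intrinsics"],C["pose"],uv,z)
s=1.28
print("pull coord (mm, stand y): bar now",[round(r(C,(c*s,rr*s),.047)@y*1e3,1) for c,rr in((595,120),(595,190))] if 0 else [round(r(C,((c-400)*s,rr*s),.047)@y*1e3,1) for c,rr in((594,105),(595,230))])
print("pointer wrist",round(r(C,((593.5-400)*s,10*s),.04)@y*1e3,1))
print("bar before",[round(r(C1,uv,.047)@y*1e3,1) for uv in((252,105),(252,200))])
print("clip w1",round(r(C1,(374,10),.018)@y*1e3,1))
import cv2
hsv=cv2.cvtColor(S["frame"],cv2.COLOR_BGR2HSV);m=cv2.inRange(hsv,(45,90,40),(85,255,255));m[:195]=0;m[225:]=0;m[:,:255]=0;m[:,300:]=0
p=cv2.findNonZero(m)[:,0];print("green",p.min(0),p.max(0),p.mean(0))
print("clip scene",round(r(S,p.mean(0)-[0,1],.018)@y*1e3,1))
for z in(.03,.035,.04):print("ptr tip scene",z,round(r(S,(277.5,206.5),z)@y*1e3,1))
from workcell import readout
print(readout.state()["tcp_pos"]@y*1e3)
E
```

```text
pull coord (mm, stand y): bar now [np.float64(95.3), np.float64(95.2)]
pointer wrist 95.4
bar before [np.float64(190.7), np.float64(190.7)]
clip w1 92.5
green [269 206] [277 216] [273.76595745 210.78723404]
clip scene 91.2
ptr tip scene 0.03 98.9
ptr tip scene 0.035 95.5
ptr tip scene 0.04 92.2
92.1473984182167
```

```bash
python3 -m inch '[[0.78,0,0.08,0,0,0,0],[0.78,0,0,0,0,0,0],[0.78,0.05,0,0,0,0,0],[0.78,0.1,0,0,0,0,0],[0.78,0.15,0,0,0,0,0],[0.78,0.15,0,0,0,0,0],[0.78,0.15,0,0,0,0,0],[0.78,0.1,0,0,0,0,0],[0.78,0.05,0,0,0,0,0],[0.78,0,0,0,0,0,0]]'
cat > chk.py <<'E'
import sys
from h import *
from look import look
from workcell import optics
import cv2
n=sys.argv[1];look(n);S=optics.camera("scene");np.savez("s"+n+".npz",**S)
w=cv2.imread(f"pics/{n}.png")
cv2.imwrite(f"pics/m{n}.png",np.hstack([cv2.resize(S["frame"][150:225,240:340],(400,300),interpolation=cv2.INTER_CUBIC),cv2.resize(w,(400,300))]))
E
python3 chk.py w4
```

```text
clock: 5.85
tcp_pos: [0.515, 0.0328, 0.1916]
tcp_rot: [-179.9, 0.2, -6.3]
wrist_force: [-2.7, 5.6, -1.5]
opening: 0.0188
grip_force: 2.6
```

View pics/mw4.png

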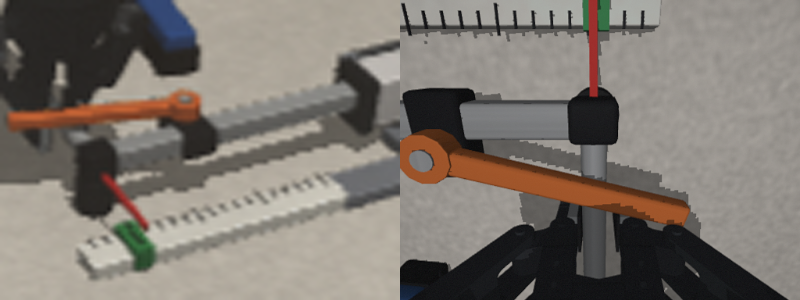

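The right half shows the clip (columns 583-610) with the pointer at about 593 over it, and the lever partly closed. I'll refine from the full-resolution frame.

```bash
cat > off.py <<'E'
import sys,cv2
from h import *
C=np.load(sys.argv[1]+".npz");K,P,T=C["intrinsics"],C["pose"],C["T"]
hsv=cv2.cvtColor(C["frame"],cv2.COLOR_BGR2HSV)
g=cv2.inRange(hsv,(45,90,40),(85,255,255));r=cv2.inRange(hsv,(0,150,80),(4,255,255))|cv2.inRange(hsv,(174,150,80),(180,255,255))
ty=lambda uv,z:(T[:3,:3].T@(plane(K,P,uv,z)-T[:3,3]))[1]*1e3
g[60:]=0; rows=np.where(g.any(1))[0]; print("green rows",rows.min(),rows.max())
for row in np.linspace(rows.min(),rows.max(),5).astype(int):
    gc=np.where(g[row])[0];rc=np.where(r[row])[0]
    if len(gc) and len(rc):
        print(row,gc.min(),gc.max(),rc.min(),rc.max(),"clip-pointer along tool y mm",[round(ty(((gc.min()+gc.max()+1)/2,row),zc)-ty(((rc.min()+rc.max()+1)/2,row),zp),1) for zc,zp in((.018,.035),(.018,.045),(.022,.03))])
E
python3 off.py w4
```

```text
green rows 0 39
0 234 267 242 251 clip-pointer along tool y mm [np.float64(1.3), np.float64(1.1), np.float64(1.4)]
9 234 267 242 251 clip-pointer along tool y mm [np.float64(1.3), np.float64(1.1), np.float64(1.4)]
19 235 267 242 252 clip-pointer along tool y mm [np.float64(1.3), np.float64(1.2), np.float64(1.5)]
29 235 267 242 251 clip-pointer along tool y mm [np.float64(1.5), np.float64(1.3), np.float64(1.7)]
39 235 265 242 252 clip-pointer along tool y mm [np.float64(0.9), np.float64(0.8), np.float64(1.1)]
```

```bash
python3 -m inch '[[0.78,0.02,0.03,0,0,0,0],[0.78,0.1,0,0,0,0,0],[0.78,0.12,0,0,0,0,0],[0.78,0.12,0,0,0,0,0],[0.78,0.12,0,0,0,0,0],[0.78,0.08,0,0,0,0,0],[0.78,0.05,0,0,0,0,0],[0.78,0,0,0,0,0,0]]'
python3 -m inch '[[0.78,0.05,0,0,0,0,0],[0.78,0.03,0,0,0,0,0],[0.78,0,0,0,0,0,0]]'
python3 chk.py w5; python3 off.py w5
```

```text
clock: 6.62
tcp_pos: [0.5389, 0.0291, 0.1914]
tcp_rot: [-179.8, 0.2, -6.3]
wrist_force: [-3.3, 7.0, -0.3]
opening: 0.0188
grip_force: 3.1
clock: 6.87
tcp_pos: [0.5409, 0.029, 0.1912]
tcp_rot: [-179.9, 0.5, -6.2]
wrist_force: [-12.1, 7.2, 4.2]
opening: 0.0189
grip_force: 3.1
green rows 20 59
29 232 265 242 252 clip-pointer along tool y mm [np.float64(0.3), np.float64(0.1), np.float64(0.5)]
39 233 264 242 252 clip-pointer along tool y mm [np.float64(0.3), np.float64(0.1), np.float64(0.5)]
49 233 264 242 252 clip-pointer along tool y mm [np.float64(0.3), np.float64(0.1), np.float64(0.5)]
59 233 264 242 252 clip-pointer along tool y mm [np.float64(0.3), np.float64(0.1), np.float64(0.5)]
```

View pics/mw5.png

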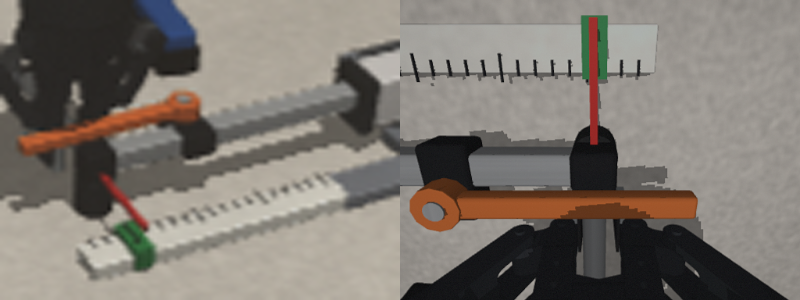

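Left: the pointer is over the clip. Right: the clip is at (595,47) with the pointer centred on it, and the lever looks level with the leg. The contact force rose to 12 N, as it would at the stop. I'll check the lever angle numerically.

```bash
python3 - <<'E'
from h import *
import cv2
C=np.load("w5.npz");K,P=C["intrinsics"],C["pose"]
hsv=cv2.cvtColor(C["frame"],cv2.COLOR_BGR2HSV);m=cv2.inRange(hsv,(5,150,60),(18,255,255))
cols=np.arange(90,365,25);top=[np.where(m[:,c])[0].min() for c in cols];bot=[np.where(m[:,c])[0].max() for c in cols]
print(top,bot)
p=[plane(K,P,(c,t),.061)for c,t in zip(cols,top)];d=np.polyfit([q[1] for q in p],[q[0] for q in p],1)
print("far edge dir, angle vs stand y (deg)",np.degrees(np.arctan(d[0]))- 6.3)
from workcell import readout
print(readout.state()["wrist_force"])
E
```

```text
[np.int64(244), np.int64(244), np.int64(244), np.int64(245), np.int64(245), np.int64(244), np.int64(244), np.int64(244), np.int64(244), np.int64(244), np.int64(244)] [np.int64(280), np.int64(279), np.int64(279), np.int64(279), np.int64(279), np.int64(279), np.int64(279), np.int64(279), np.int64(279), np.int64(279), np.int64(279)]
far edge dir, angle vs stand y (deg) -0.17711385795776557
[-10.63798828   6.60923678   3.54562721]
```

The lever is within 0.2° of parallel and against its stop. The pointer is within 0.5 mm of the clip's centre, and the hold is steady.

```bash
python3 -c "
from workcell import hand_in
print(hand_in())"
```

```text
the job is handed in; nothing more can be done
None
```

Done: the leg is pulled out with the pointer within 0.5 mm of the clip's centre, the lever is closed against its stop, the fingers still hold the crossbar, and the job is handed in with no verdict returned.

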